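# Clear and open the radiator-shelf vent

## Task

The coat brush has been left lying across the shut warm-air vent on the slate radiator shelf. Lay the brush, bristles down, in the long wooden brush tray; then open the vent by pressing lightly on its flush slotted plate and dragging it by friction along its frame until it is fully open against its stop. The plate is thin sheet on leaf springs, so never press or push on the vent itself with more than 15 N, and leave the other things on the shelf where they are.

Things in the scene. Friction and masses are not known exactly. Their poses are not given: they have to be found in the camera images.
- vent: Steel hit-and-miss ventilator fixed flat on the shelf, 100 mm (its x) by 244 mm (its y), rim 15 mm high. Origin: centre of its underside. In its window lies the sliding plate: plain thin metal with groups of four slots 4.5 mm wide, too narrow for a finger, and bare metal between. No handle; its ends stay hidden under the frame, so only pressing and dragging moves it, towards the vent's +y.
- vent_window (a point): Centre of the open window, at rim height (15 mm above the shelf), axes as the vent's. The window is 64 mm (x) by 164 mm (y), square-walled. The height of the plate's face in it is NOT measured and differs from vent to vent: 1.8 to 7.8 mm below this point, rising or falling along y by up to 14 mm per m. Find and follow it by feel. It is bare metal here for 28 mm along y.
- vent_plate (a joint): How far the plate has slid, m: 0 shut, 0.032 fully open at the stop (slots over slots); grows towards the vent's +y. Starts at 0 to 0.006. Pressed, it gives on its springs by 10 N per mm after the first 1 N and bottoms at 2.5 mm. It drags with 4.5 N and stays where left; fingertip friction varies, so 6 to 10 N of press is needed to carry it. The robot's force on the vent must never pass 15 N.
- brush: Wooden coat brush, 184 mm long (its x), 50 mm wide (its y), 40 mm high, about 160 g. Origin: centre of its underside (bristle tips); z is up when it lies bristles down. Bristles: lowest 22 mm (150 by 40 mm). Wooden back, to be gripped across its width: 22 to 40 mm above the origin. It starts lying bristles down across the vent, resting on the rims.
- tray: Low dark-wood tray for the brush, fixed, 236 mm long (its x), 96 mm wide (its y), walls 6 mm thick and 12 mm high. Inside 224 by 84 mm, the inner floor 6 mm above the shelf. Origin: centre of its underside. Empty at the start.
- bulldog_clip: Steel bulldog clip, 54 by 50 mm and 22 mm high, lying between vent and tray. Origin: centre of its underside. Leave alone.
- paperweight: Turquoise glass dome, 74 mm across, 47 mm high. Origin: centre of its underside. Leave alone.
- doorstop: Black plastic doorstop wedge, 118 by 42 mm, 32 mm high. Origin: centre of its underside. Leave alone.
- key_bowl: Round stainless steel bowl with keys, 132 mm across, 48 mm high. Origin: centre of its underside. Leave alone.
- polish_tin: Flat dark tin, 74 mm across, 24 mm high. Origin: centre of its underside. Leave alone.
- spectacle_case: Tan spectacle case, 158 by 60 mm, 36 mm high. Origin: centre of its underside. Leave alone.
Not all that is in view belongs to the job. Leave any green, red or turquoise look-alike of the brush alone.

How it is judged:
On the way, in this order (a step that is already met when the one before it is completed fails the run):
1. the brush lies bristles down in the tray, let go (horizontal distance between brush and tray below 0.03 m and z of brush in the frame of tray below 0.01 m and angle between brush's own z axis and vertical below 0.15 rad and contact force between the fingers and brush below 0.1 N), for 0.2 s.
2. the vent plate has been slid fully open (value of joint vent_plate above 0.03 m), for 0.2 s.
At the end, for the whole second after the job is handed in: The vent plate is within 2 mm of its open stop, and the brush rests bristles down on the tray's floor, its centre within 30 mm of the tray's, at rest (value of joint vent_plate above 0.03 m and horizontal distance between brush and tray below 0.03 m and z of brush in the frame of tray below 0.01 m and angle between brush's own z axis and vertical below 0.15 rad and linear speed of brush below 0.02 m/s); the robot touches nothing.
It fails at once if the robot pressed or pushed on the vent (plate or frame) with more than 15 N (contact force between any of the fingers, the arm and vent above 15 N).
It fails at once if the brush was dropped into the tray (over 0.5 m/s) instead of laid in it (horizontal distance between brush and tray below 0.05 m and height (world z) of brush below 0.05 m and linear speed of brush above 0.5 m/s).
It fails at once if another thing on the shelf was moved by more than 20 mm (distance of any of bulldog_clip, paperweight, doorstop, key_bowl, polish_tin, spectacle_case from where it was at the start of the episode above 0.02 m).
It also fails if it takes over 64 s, if anything falls off the work surface, if the arm or the gripper's body presses on something with over 40 N, if the wrist force passes 120 N, or if a joint passes its speed limit or range.

## Robot

A 6-joint arm with a two-finger parallel gripper is mounted at the origin on the work surface. World frame = base frame: x ahead of the robot, y to its left, z up, the work surface at z = 0. Lengths are in m, angles in rad, forces in N, time in s.
With the tool pointing down it reaches from about 0.35 to 0.775 m from the base axis. Payload 5.5 kg.
Tool frame: the origin (TCP) lies at the very end of the fingers, on their centre line; the grasp point (between the pads) lies robot.pinch_z behind it (robot.pinch_z is the distance from the TCP to the grasp point, in m); z points along the fingers, y is the line along which they close (so a half turn about z gives the same grasp; the last joint's range is limited). The gripper opens to 85 mm and grips with 20 to 120 N. Pads are 22 mm wide; open, the fingers measure 114 mm over their backs; the gripper's body (76 mm by 85 mm) begins 54 mm behind the grasp point. The pads swing forward as they close: fully open they stand 13 mm farther back than shut.
Start: joints at [-1.472, 0.313, 0.046, 1.304, 0, 1.431], TCP at [0.136, -0.559, 0.231] pointing down, gripper open.
Joint ranges: [-2.76, 2.76], [-0.86, 1.69], [-1.03, 1.26], [-2.2, 2.34], [-1.47, 1.5], [-3.14, 3.14]. Speed limits (rad/s): [2.57, 2.57, 3.14, 3.14, 3.14, 3.14].

## Interface

Orientations are given as a unit quaternion [w, x, y, z].
In Python, from cell import telemetry, cams, job, robot gives the robot as it stands.
- The arm moves only by the shell command python3 -m handwheel 'ROWS' [OPENING]. ROWS is JSON, a list of rows, each a list of 6 numbers: the shift along the tool's x, y, z in m, then the turn, a rotation vector about the tool's x, y, z in degrees. A call has 1 to 20 rows; each row is the pose to reach, as a shift and turn from the pose commanded when the call began, along the tool's axes at that moment; what a row does not reach only later rows make up. A row lasts 1/12 s, in which the tool goes at most 41.7 mm and 7.16 degrees, less where a joint would pass 70% of its speed; a pose out of reach is approached as far as the arm can. A call with a gripper value outside its range is refused whole. OPENING is the finger opening in m, from 0 to 0.0854, set as the call begins (- or left out, the last holds). The fingers move at their own pace and stop on an object; the grip force is fixed at half the most. Time passes only in rows, so rows that repeat a pose let the fingers close. It gives the time, the measured TCP pose, the force, the opening and the grip force at its end, in the units of the state.
- telemetry.state(): the state, without advancing time (a new reading comes with each control period).
- cams.get_image(name): name is "scene" or "top" or "wrist"; returns a dict with "img" (384x512x3 uint8, red, green, blue), "depth" (384x512 float32, m along the optical axis (not along the pixel's ray), 0 where there is no reading), "K" (3x3 intrinsics, pixels), "R" (3x3) and "t" (3): a world point X has camera coordinates R X + t; the wrist camera has in their place "tool_from_camera" (4x4, takes a point from camera to tool coordinates, whose origin is the TCP and whose axes are the flange's). Camera axes: x right, y down, z forward; pixel columns grow to the right and rows downward; lengths in m; the calibration is good to about 2 mm. A picture is of the moment at which its call begins: read the wrist's pose just before it.
- job.sign_off(): hands the job in; it is judged then, once.
Trained networks look in a picture, given as the dict that the camera call returned (one of the last four; its "shot" number tells which), for a name from the list of things; names that differ only in an ending like _2 or _b are one class to them, and where a whole thing is asked for, a point or a joint stands for the part that bears it (a point fixed in the world has none). Each returns a list of dicts, best first, with "confidence" (0 to 1); they miss things now and then, are a little off and sometimes report something else, mostly with a low value. They report only what shows in the picture. A call takes as long as a camera call. They do not tell look-alikes from the thing itself.
- cams.recognise(picture, name): "bbox" ([left, top, right, bottom] in pixels, round what is visible of it).
- cams.spot_point(picture, name): "uv" ([column, row] in pixels: a listed point, or the origin of a listed thing).
The state is a dict: "time_s": time; "qpos": joint angles; "joint_vel": joint speeds; "effort": joint torques, N m; "eef_pos": TCP position; "tool_rot": TCP orientation; "force": force on the tool from outside, world axes, zero at the start; "moment": the same for the moment, N m; "grip_width": opening from 0.0 (shut) to 1.0 (fully open); "grasp_force": force on a finger pad.
Only numpy, scipy, OpenCV 4.12 (cv2) and the standard library are available. Lean on these libraries where they do the work, as an engineer would, in place of code of your own. Each camera call takes 0.05 s, during which the arm holds its last target. There are 200 camera calls.

## Working session

There is one attempt and no reset: what is moved stays moved. The work goes in short steps, Python scripts to look and compute and a shell command to move; the robot and the scene stay as the last step left them, time stands still between calls to the robot, and variables do not carry over. Pictures are saved under pics/ and viewed, at most 10 in all, crops included, and the job is handed in when it is done.

```bash
mkdir -p pics
cat > h.py <<'E'
import numpy as np, cv2
from cell import telemetry, cams, job, robot
from scipy.spatial.transform import Rotation as Rn
def save(p,n): cv2.imwrite('pics/'+n,cv2.cvtColor(p['img'],cv2.COLOR_RGB2BGR))
def TR(p,s=None):
    if 'R' in p and p['R'] is not None:
        R=np.array(p['R']).T; return R,-R@np.array(p['t'])
    T=np.array(p['tool_from_camera']); q=s['tool_rot']
    Q=Rn.from_quat([q[1],q[2],q[3],q[0]]).as_matrix()
    return Q@T[:3,:3], Q@T[:3,3]+np.array(s['eef_pos'])
def onz(p,uv,z,s=None):
    R,c=TR(p,s); d=R@np.linalg.inv(p['K'])@np.array([uv[0],uv[1],1.]); return c+d*(z-c[2])/d[2]
def cloud(p,s=None):
    R,c=TR(p,s); v,u=np.mgrid[:384,:512]; D=p['depth']
    P=np.stack([u,v,np.ones_like(u)],-1)@np.linalg.inv(p['K']).T*D[...,None]
    return P@R.T+c
E
python3 - <<'E'
from h import *
print(telemetry.state(), robot.pinch_z)
p=cams.get_image('top'); save(p,'top.png'); C=cloud(p)
for n in ['vent','vent_window','brush','tray','bulldog_clip','paperweight','doorstop','key_bowl','polish_tin','spectacle_case']:
    for f in (cams.recognise,cams.spot_point):
        try:
            for r in f(p,n)[:3]:
                if r['confidence']<.25: continue
                uv=r.get('uv'); 
                print(n,round(r['confidence'],2),np.round(r.get('bbox') or uv),np.round(onz(p,uv,.015),3) if uv is not None else '')
        except Exception as e: print(n,e)
p=cams.get_image('scene'); save(p,'scene.png')
E
```

```text
{'time_s': 0.0, 'qpos': array([-1.47162519e+00,  3.14052016e-01,  4.49728892e-02,  1.30362767e+00,
       -1.12004150e-05,  1.43122885e+00]), 'joint_vel': array([ 8.06277562e-05,  5.71980579e-05,  8.09755692e-04,  8.68851347e-04,
        1.87987584e-03, -1.29687762e-03]), 'effort': array([-5.52550282e-04, -4.80629611e+01,  2.98532706e+01,  1.94533705e-02,
       -1.68971487e-04, -2.00076738e-05]), 'eef_pos': array([ 0.13592725, -0.55816069,  0.23037704]), 'tool_rot': array([-9.55152961e-04,  9.92883486e-01,  1.19085977e-01,  1.36936226e-05]), 'force': array([ 0.22393032,  0.35762566, -0.19875183]), 'moment': array([-0.00943419, -0.03470704,  0.00273555]), 'grasp_force': 0.0, 'grip_width': 0.999187414814332} 0.0187
vent 0.74 [268. 188. 339. 233.] 
vent 0.83 [301. 212.] [ 0.483 -0.238  0.015]
vent_window 0.86 [272. 188. 339. 231.] 
vent_window 0.7 [301. 205.] [ 0.506 -0.238  0.015]
brush 0.93 [168. 231. 194. 290.] 
brush 0.87 [395. 218. 427. 271.] 
brush 0.78 [297. 181. 319. 231.] 
brush 0.91 [181. 259.] [0.307 0.18  0.015]
brush 0.82 [407. 244.] [ 0.378 -0.617  0.015]
brush 0.78 [304. 209.] [ 0.493 -0.25   0.015]
tray 0.89 [162. 154. 194. 219.] 
tray 0.9 [175. 186.] [0.565 0.216 0.015]
bulldog_clip 0.57 [229. 201. 244. 218.] 
bulldog_clip 0.52 [234. 209.] [0.485 0.002 0.015]
paperweight 0.57 [171. 128. 188. 143.] 
paperweight 0.83 [184. 136.] [0.752 0.193 0.015]
doorstop 0.33 [169. 126. 189. 144.] 
doorstop 0.74 [373. 197.] [ 0.543 -0.499  0.015]
key_bowl 0.78 [231. 110. 271. 146.] 
key_bowl 0.67 [248. 134.] [ 0.768 -0.041  0.015]
polish_tin 0.86 [281. 125. 300. 147.] 
polish_tin 0.71 [290. 133.] [ 0.777 -0.198  0.015]
spectacle_case 0.57 [ 79. 204. 104. 247.] 
spectacle_case 0.55 [ 93. 226.] [0.414 0.492 0.015]
```

Run:
```python
from h import *
p=cv2.imread('pics/top.png'); cv2.imwrite('pics/topc.png',cv2.resize(p[100:310,60:450],(780,420),interpolation=cv2.INTER_CUBIC))
```

```text
(no output)
```

View pics/topc.png

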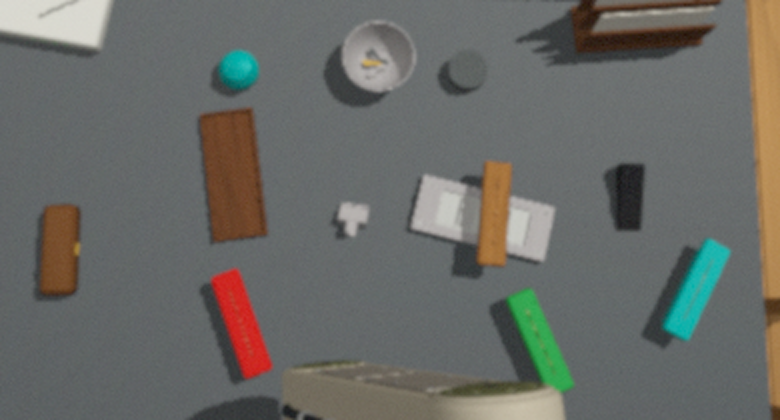

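The crop shows the true (brown) brush at (495,213), lying across the vent at (483,218). The tray is at (232,175) and the clip at (352,217). The green, red and turquoise blocks are decoys. Next I'll measure the poses.

Run:
```python
from h import *
p=cams.get_image('top'); C=cloud(p); s=telemetry.state()
hsv=cv2.cvtColor(p['img'],cv2.COLOR_RGB2HSV)
def seg(box,lo,hi,zr):
    l,t,r,b=box; m=np.zeros((384,512),bool); m[t:b,l:r]=1
    m&=cv2.inRange(hsv,lo,hi)>0; m&=(C[...,2]>zr[0])&(C[...,2]<zr[1])
    P=C[m]; r=cv2.minAreaRect(P[:,:2].astype(np.float32)); print(m.sum(),np.round(cv2.boxPoints(r),3).tolist(),np.round(r[0],3),np.round(r[1],3),r[2],'z',np.round(np.percentile(P[:,2],[5,50,95]),3))
seg((290,175,325,240),(5,90,60),(22,255,255),(.04,.08))
seg((155,148,200,226),(0,60,20),(25,255,255),(-.01,.04))
seg((260,180,345,238),(0,0,110),(180,60,255),(.005,.03))
q=s['tool_rot'];print(Rn.from_quat([q[1],q[2],q[3],q[0]]).as_matrix().round(3),s['eef_pos'])
w=cams.get_image('wrist');print(w['tool_from_camera'],w['K'])
```

```text
704 [[0.4050000011920929, -0.27000001072883606], [0.5870000123977661, -0.2840000092983246], [0.5910000205039978, -0.23600000143051147], [0.40799999237060547, -0.22200000286102295]] [ 0.498 -0.253] [0.048 0.183] 85.58509826660156 z [0.049 0.054 0.059]
1760 [[0.4390000104904175, 0.24500000476837158], [0.45500001311302185, 0.14499999582767487], [0.6930000185966492, 0.1850000023841858], [0.6759999990463257, 0.2840000092983246]] [0.566 0.215] [0.241 0.101] 9.463813781738281 z [-0.     0.005  0.012]
1410 [[0.4169999957084656, -0.3889999985694885], [0.597000002861023, -0.39899998903274536], [0.6140000224113464, -0.09000000357627869], [0.4339999854564667, -0.07999999821186066]] [ 0.515 -0.24 ] [0.31 0.18] 86.88655090332031 z [0.007 0.013 0.018]
[[ 0.972  0.237  0.   ]
 [ 0.237 -0.972 -0.   ]
 [ 0.     0.    -1.   ]] [ 0.13601988 -0.55873045  0.23136575]
[[-2.40995913e-04 -9.64678543e-01 -2.63429783e-01  6.62641856e-02]
 [ 9.99999971e-01 -2.37161480e-04 -4.63551045e-05  1.78907569e-04]
 [-1.77576224e-05 -2.63429786e-01  9.64678572e-01 -1.42194628e-01]
 [ 0.00000000e+00  0.00000000e+00  0.00000000e+00  1.00000000e+00]] [[277.30510688   0.         254.40505462]
 [  0.         277.30510688 193.73385092]
 [  0.           0.           1.        ]]
```

```bash
python3 -m handwheel '[[0.04,-0.02,0,0,0,2],[0.075,-0.038,0,0,0,5],[0.11,-0.055,0,0,0,8],[0.145,-0.072,0,0,0,12],[0.18,-0.09,0,0,0,15],[0.215,-0.107,0,0,0,18],[0.25,-0.125,0,0,0,18],[0.285,-0.142,0,0,0,18],[0.32,-0.16,0,0,0,18],[0.355,-0.177,0.01,0,0,18],[0.39,-0.195,0.02,0,0,18],[0.41,-0.205,0.03,0,0,18],[0.424,-0.211,0.03,0,0,18],[0.424,-0.211,0.03,0,0,18],[0.424,-0.211,0.03,0,0,18]]'
python3 - <<'E'
from h import *
s=telemetry.state(); p=cams.get_image('wrist'); save(p,'w1.png'); C=cloud(p,s)
hsv=cv2.cvtColor(p['img'],cv2.COLOR_RGB2HSV)
m=(cv2.inRange(hsv,(5,90,60),(22,255,255))>0)&(C[...,2]>.045)&(C[...,2]<.07)
P=C[m]; r=cv2.minAreaRect(P[:,:2].astype(np.float32)); print(m.sum(),np.round(cv2.boxPoints(r),3).tolist(),np.round(r[0],3),r[1],r[2],np.median(P[:,2]))
for n in('vent_window','vent'): print(n,[(np.round(r['uv']),r['confidence'],np.round(onz(p,r['uv'],.015,s),3)) for r in cams.spot_point(p,n)[:2]])
E
```

```text
time_s: 2.45
eef_pos: [0.4984, -0.2528, 0.2011]
tool_rot: [0.0, 0.999, -0.037, -0.0]
force: [-0.6, 0.1, 1.6]
grip_width: 1.003
grasp_force: 0.0
7566 [[0.40700000524520874, -0.27000001072883606], [0.5879999995231628, -0.2840000092983246], [0.5910000205039978, -0.23399999737739563], [0.41100001335144043, -0.22100000083446503]] [ 0.499 -0.252] (0.04988670349121094, 0.18071459233760834) 85.78626251220703 0.05435526516111225
vent_window [(array([243., 181.]), 0.93, array([ 0.492, -0.238,  0.015])), (array([462., 124.]), 0.57, array([ 0.54 , -0.496,  0.015]))]
vent [(array([243., 173.]), 0.87, array([ 0.502, -0.239,  0.015]))]
```

View pics/w1.png

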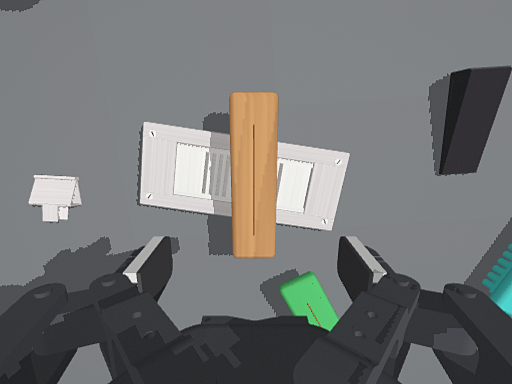

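Image: the brush (254,175) is centred between the open fingers, with the vent and its slots on either side of it. The green decoy at (310,300) is clear. Descending to grip.

```bash
python3 -m handwheel '[[0,0,0.03,0,0,0],[0,0,0.06,0,0,0],[0,0,0.09,0,0,0],[0,0,0.12,0,0,0],[0,0,0.14,0,0,0],[0,0,0.155,0,0,0],[0,0,0.165,0,0,0],[0,0,0.172,0,0,0],[0,0,0.172,0,0,0],[0,0,0.172,0,0,0]]' && python3 -m handwheel '[[0,0,0,0,0,0],[0,0,0,0,0,0],[0,0,0,0,0,0],[0,0,0,0,0,0],[0,0,0,0,0,0],[0,0,0,0,0,0],[0,0,0,0,0,0],[0,0,0,0,0,0]]' 0.03 && python3 -m handwheel '[[0,0,-0.005,0,0,0],[0,0,-0.015,0,0,0],[0,0,-0.03,0,0,0],[0,0,-0.05,0,0,0],[0,0,-0.07,0,0,0],[0,0,-0.085,0,0,0],[0,0,-0.09,0,0,0],[0,0,-0.09,0,0,0]]'
```

```text
time_s: 3.43
eef_pos: [0.4981, -0.2541, 0.0299]
tool_rot: [0.0, 0.999, -0.038, 0.0]
force: [0.0, 0.2, -0.2]
grip_width: 1.001
grasp_force: 0.0
time_s: 4.1
eef_pos: [0.4989, -0.2539, 0.0306]
tool_rot: [0.001, 0.999, -0.038, 0.001]
force: [-0.6, 0.0, 7.0]
grip_width: 0.572
grasp_force: 63.6
time_s: 4.77
eef_pos: [0.499, -0.254, 0.1211]
tool_rot: [0.001, 0.999, -0.038, 0.001]
force: [0.4, -0.1, -2.5]
grip_width: 0.569
grasp_force: 62.6
```

```bash
python3 -m handwheel '[[0,-0.015,0,0,0,0],[0,-0.04,0,0,0,-1],[0.002,-0.075,0,0,0,-3],[0.006,-0.112,0,0,0,-5],[0.009,-0.15,0,0,0,-7],[0.012,-0.19,0,0,0,-9],[0.015,-0.23,0,0,0,-11],[0.018,-0.27,0,0,0,-12],[0.021,-0.31,0,0,0,-14],[0.024,-0.35,0,0,0,-14],[0.027,-0.385,0,0,0,-14],[0.03,-0.42,0,0,0,-14],[0.032,-0.445,0,0,0,-14],[0.032,-0.463,0,0,0,-14],[0.032,-0.471,0,0,0,-14],[0.032,-0.473,0,0,0,-14],[0.032,-0.473,0,0,0,-14],[0.032,-0.473,0,0,0,-14]]'
python3 - <<'E'
from h import *
s=telemetry.state(); p=cams.get_image('wrist'); save(p,'w2.png'); 
print([(np.round(r['uv']),r['confidence'],np.round(onz(p,r['uv'],.0,s),3)) for r in cams.spot_point(p,'tray')[:2]])
E
```

```text
time_s: 6.27
eef_pos: [0.5685, 0.1978, 0.1189]
tool_rot: [-0.006, 0.995, 0.098, -0.001]
force: [-0.1, 0.7, -2.1]
grip_width: 0.573
grasp_force: 62.7
[]
```

View pics/w2.png

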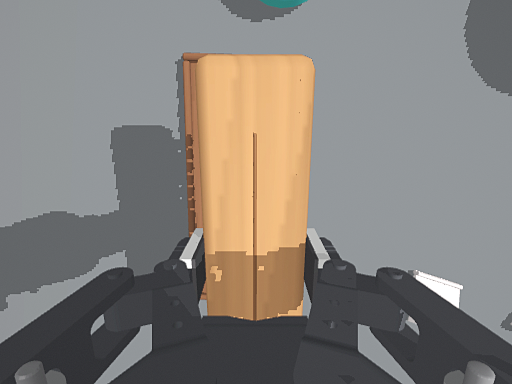

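The brush hangs over the tray, about 17 mm short in y: the tray edge shows at left, column 188. Let it settle, then correct.

```bash
python3 -m handwheel '[[0,0,0,0,0,0],[0,0,0,0,0,0],[0,0,0,0,0,0]]'
python3 - <<'E'
from h import *
s=telemetry.state();p=cams.get_image('top'); C=cloud(p)
hsv=cv2.cvtColor(p['img'],cv2.COLOR_RGB2HSV)
q=s['tool_rot'];M=Rn.from_quat([q[1],q[2],q[3],q[0]]).as_matrix();print(M.round(4))
print((M.T@(np.array([.566,.215,.0225])-s['eef_pos'])).round(4), 'yaw',np.degrees(np.arctan2(M[1,0],M[0,0])))
E
```

```text
time_s: 6.62
eef_pos: [0.569, 0.1986, 0.1194]
tool_rot: [-0.007, 0.995, 0.098, -0.001]
force: [0.1, -0.3, -1.7]
grip_width: 0.574
grasp_force: 62.7
[[ 0.9807  0.1955 -0.0026]
 [ 0.1956 -0.9806  0.0132]
 [ 0.     -0.0134 -0.9999]]
[ 0.0002 -0.0154  0.0971] yaw 11.276973783083905
```

```bash
python3 -m handwheel '[[0,-0.005,0,-0.8,0,1],[0,-0.011,0.005,-0.8,0,1.6],[0,-0.015,0.015,-0.8,0,1.6],[0,-0.015,0.03,-0.8,0,1.6],[0,-0.015,0.045,-0.8,0,1.6],[0,-0.015,0.06,-0.8,0,1.6],[0,-0.015,0.072,-0.8,0,1.6],[0,-0.015,0.081,-0.8,0,1.6],[0,-0.015,0.087,-0.8,0,1.6],[0,-0.015,0.091,-0.8,0,1.6],[0,-0.015,0.094,-0.8,0,1.6],[0,-0.015,0.096,-0.8,0,1.6],[0,-0.015,0.097,-0.8,0,1.6],[0,-0.015,0.097,-0.8,0,1.6],[0,-0.015,0.097,-0.8,0,1.6]]'
```

```text
time_s: 7.92
eef_pos: [0.5693, 0.1989, 0.0229]
tool_rot: [-0.006, 0.995, 0.099, -0.0]
force: [-0.1, -0.3, -1.8]
grip_width: 0.574
grasp_force: 62.7
```

```bash
python3 - <<'E'
from h import *
s=telemetry.state();print(s['qpos'].round(3),s['moment'])
E
sed -n 1,5p /dev/null; python3 -m handwheel '[[0,0,-0.01,0,0,0],[0,-0.01,-0.01,0,0,0],[0,-0.016,-0.01,0,0,2],[0,-0.016,-0.01,0,0,2],[0,-0.016,-0.01,0,0,2]]'
python3 - <<'E'
from h import *
s=telemetry.state();print(s['qpos'].round(3))
E
```

```text
[ 0.197  0.503 -0.205  0.863  0.013  3.141] [-0.0684029  -0.00948941  0.01034449]
time_s: 8.33
eef_pos: [0.5691, 0.1979, 0.0329]
tool_rot: [-0.013, 0.995, 0.095, -0.002]
force: [0.0, -0.4, -1.2]
grip_width: 0.574
grasp_force: 62.7
[ 0.189  0.491 -0.196  0.884  0.026  3.141]
```

Joint 6 is at its limit, so I'll lift and turn the gripper half a turn the other way.

```bash
python3 -m handwheel '[[0,0,-0.02,0,0,0],[0,0,-0.045,0,0,0],[0,0,-0.07,0,0,0],[0,0,-0.085,0,0,-3],[0,0,-0.085,0,0,-8],[0,0,-0.085,0,0,-15],[0,0,-0.085,0,0,-22],[0,0,-0.085,0,0,-29],[0,0,-0.085,0,0,-36],[0,0,-0.085,0,0,-43],[0,0,-0.085,0,0,-50],[0,0,-0.085,0,0,-57],[0,0,-0.085,0,0,-64],[0,0,-0.085,0,0,-71],[0,0,-0.085,0,0,-78],[0,0,-0.085,0,0,-84],[0,0,-0.085,0,0,-88],[0,0,-0.085,0,0,-90],[0,0,-0.085,0,0,-90]]'; python3 -m handwheel '[[0,0,0,0,0,-3],[0,0,0,0,0,-8],[0,0,0,0,0,-15],[0,0,0,0,0,-22],[0,0,0,0,0,-29],[0,0,0,0,0,-36],[0,0,0,0,0,-43],[0,0,0,0,0,-50],[0,0,0,0,0,-57],[0,0,0,0,0,-64],[0,0,0,0,0,-71],[0,0,0,0,0,-78],[0,0,0,0,0,-84],[0,0,0,0,0,-88],[0,0,0,0,0,-88],[0,0,0,0,0,-88]]'
cat > d.py <<'E'
from h import *
import sys
# usage: d.py x y z yaw : print tool-frame delta to a straight-down pose
x,y,z,a=map(float,sys.argv[1:5]); s=telemetry.state(); q=s['tool_rot']
M=Rn.from_quat([q[1],q[2],q[3],q[0]]).as_matrix(); a=np.radians(a)
G=np.array([[np.cos(a),np.sin(a),0],[np.sin(a),-np.cos(a),0],[0,0,-1.]])
print((M.T@(np.array([x,y,z])-s['eef_pos'])).round(4),np.degrees(Rn.from_matrix(M.T@G).as_rotvec()).round(2),s['qpos'].round(2),s['force'].round(1))
E
python3 d.py .566 .215 .0225 189.5
```

```text
time_s: 9.92
eef_pos: [0.5692, 0.196, 0.1174]
tool_rot: [-0.01, 0.636, 0.771, 0.008]
force: [-0.2, -0.5, -2.6]
grip_width: 0.577
grasp_force: 62.7
time_s: 11.25
eef_pos: [0.5693, 0.1961, 0.1175]
tool_rot: [-0.002, -0.076, 0.997, 0.013]
force: [-0.5, 0.9, -2.3]
grip_width: 0.571
grasp_force: 62.7
[0.0001 0.0167 0.0954] [ 1.47 -0.13 -0.76] [ 0.19  0.42 -0.08  1.07  0.03  0.03] [-0.5  0.9 -2.3]
```

```bash
python3 -m handwheel '[[0,0.006,0,1,0,-0.5],[0,0.0167,0.005,1.47,-0.1,-0.8],[0,0.0167,0.015,1.47,-0.1,-0.8],[0,0.0167,0.03,1.47,-0.1,-0.8],[0,0.0167,0.045,1.47,-0.1,-0.8],[0,0.0167,0.06,1.47,-0.1,-0.8],[0,0.0167,0.07,1.47,-0.1,-0.8],[0,0.0167,0.08,1.47,-0.1,-0.8],[0,0.0167,0.086,1.47,-0.1,-0.8],[0,0.0167,0.09,1.47,-0.1,-0.8],[0,0.0167,0.093,1.47,-0.1,-0.8],[0,0.0167,0.095,1.47,-0.1,-0.8],[0,0.0167,0.095,1.47,-0.1,-0.8],[0,0.0167,0.095,1.47,-0.1,-0.8]]'; python3 d.py .566 .215 .0215 189.5
```

```text
time_s: 12.42
eef_pos: [0.5666, 0.215, 0.0236]
tool_rot: [0.0, -0.084, 0.996, 0.0]
force: [0.1, 0.5, -1.8]
grip_width: 0.567
grasp_force: 62.8
[0.0006 0.0001 0.0021] [-0.    0.04  0.19] [ 0.23  0.51 -0.19  0.87 -0.    0.06] [ 0.1  0.5 -1.8]
```

```bash
python3 -m handwheel '[[0,0,0.001,0,0,0],[0,0,0.002,0,0,0],[0,0,0.002,0,0,0],[0,0,0.002,0,0,0]]' && python3 -m handwheel '[[0,0,0,0,0,0],[0,0,0,0,0,0],[0,0,0,0,0,0],[0,0,0,0,0,0]]' 0.07 && python3 -m handwheel '[[0,0,-0.005,0,0,0],[0,0,-0.015,0,0,0],[0,0,-0.03,0,0,0],[0,0,-0.06,0,0,0],[0,0,-0.09,0,0,0],[0,0,-0.12,0,0,0],[0,0,-0.15,0,0,0],[0,0,-0.165,0,0,0],[0,0,-0.17,0,0,0],[0,0,-0.17,0,0,0]]'
python3 - <<'E'
from h import *
p=cams.get_image('top'); C=cloud(p)
hsv=cv2.cvtColor(p['img'],cv2.COLOR_RGB2HSV)
save(p,'top2.png')
s=telemetry.state(); p=cams.get_image('wrist'); save(p,'w3.png'); C=cloud(p,s)
hsv=cv2.cvtColor(p['img'],cv2.COLOR_RGB2HSV)
m=(cv2.inRange(hsv,(5,90,60),(22,255,255))>0)&(C[...,2]>.03)&(C[...,2]<.07)
P=C[m]; r=cv2.minAreaRect(P[:,:2].astype(np.float32)); print(m.sum(),np.round(r[0],3),r[1],r[2],np.percentile(P[:,2],[5,50,95]))
E
```

```text
time_s: 12.75
eef_pos: [0.5668, 0.2151, 0.0216]
tool_rot: [0.001, -0.084, 0.996, 0.0]
force: [1.6, 1.0, 0.2]
grip_width: 0.571
grasp_force: 62.9
time_s: 13.08
eef_pos: [0.5663, 0.215, 0.0212]
tool_rot: [0.0, -0.085, 0.996, -0.0]
force: [0.2, -0.4, 0.3]
grip_width: 0.825
grasp_force: 0.0
time_s: 13.92
eef_pos: [0.5673, 0.2153, 0.1935]
tool_rot: [0.002, -0.085, 0.996, 0.0]
force: [0.1, -0.1, 0.6]
grip_width: 0.825
grasp_force: 0.0
7710 [0.544 0.341] (0.18189799785614014, 0.30583319067955017) 9.61210823059082 [0.04233097 0.04532086 0.04658862]
```

View pics/w3.png

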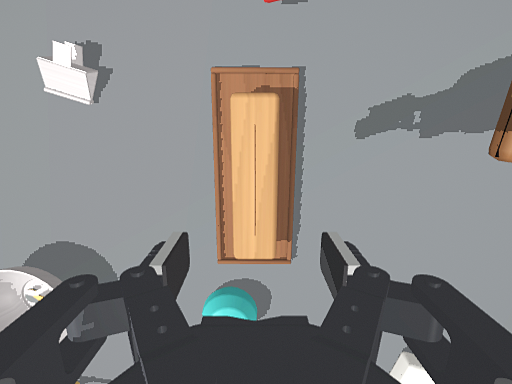

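The brush lies in the tray, bristles down and aligned (back centred near (254,176); tray spans columns 215–298). Next I'll shut the fingers, move over the vent and look.

```bash
python3 -m handwheel '[[0.005,-0.015,0,0,0,0],[0.015,-0.045,0,0,0,0],[0.027,-0.08,0,0,0,0],[0.038,-0.115,0,0,0,0],[0.05,-0.15,0,0,0,0],[0.061,-0.185,0,0,0,0],[0.072,-0.22,0,0,0,0],[0.083,-0.255,0,0,0,0],[0.095,-0.29,0,0,0,0],[0.106,-0.325,0,0,0,0],[0.118,-0.36,0,0,0,0],[0.129,-0.395,0,0,0,0],[0.138,-0.422,0,0,0,0],[0.142,-0.437,0,0,0,0],[0.142,-0.437,0,0,0,0],[0.142,-0.437,0,0,0,0]]' 0.0
python3 - <<'E'
from h import *
s=telemetry.state(); p=cams.get_image('wrist'); save(p,'w4.png'); C=cloud(p,s)
print(s['force'],s['qpos'].round(2))
for n in('vent_window','vent'):
  print(n,[(np.round(r['uv']),round(r['confidence'],2),np.round(onz(p,r['uv'],.015 if n!='vent' else 0,s),3)) for r in cams.spot_point(p,n)[:2]],[np.round(r['bbox']) for r in cams.recognise(p,n)[:1]])
g=(C[...,2]>.010)&(C[...,2]<.020)&(abs(C[...,0]-.5)<.12)&(abs(C[...,1]+.24)<.17)
n,l,st,_=cv2.connectedComponentsWithStats(g.astype(np.uint8)); k=1+st[1:,4].argmax()
P=C[l==k]; r=cv2.minAreaRect(P[:,:2].astype(np.float32)); print(np.round(cv2.boxPoints(r),3).tolist(),np.round(r[0],3),r[1],r[2])
im=cv2.imread('pics/w4.png'); cv2.imwrite('pics/w4c.png',cv2.resize(im[90:270,110:390],(780,501),interpolation=cv2.INTER_CUBIC))
E
```

```text
time_s: 15.35
eef_pos: [0.4983, -0.2403, 0.1894]
tool_rot: [-0.001, -0.083, 0.997, 0.001]
force: [-0.9, 0.8, -0.4]
grip_width: -0.003
grasp_force: 0.0
[-0.89125291  0.79154269 -0.3628151 ] [-0.59  0.29 -0.09  1.19 -0.   -0.76]
vent_window [(array([256., 177.]), 0.65, array([ 0.497, -0.239,  0.015]))] [array([144.,  94., 369., 248.])]
vent [(array([256., 170.]), 0.89, array([ 0.491, -0.239,  0.   ])), (array([257., 178.]), 0.59, array([ 0.5  , -0.236,  0.   ]))] [array([145.,  88., 370., 247.])]
[[0.4189999997615814, -0.3449999988079071], [0.515999972820282, -0.36800000071525574], [0.5699999928474426, -0.12999999523162842], [0.4729999899864197, -0.10700000077486038]] [ 0.494 -0.238] (0.2439240664243698, 0.10000283271074295) 77.19193267822266
```

View pics/w4c.png

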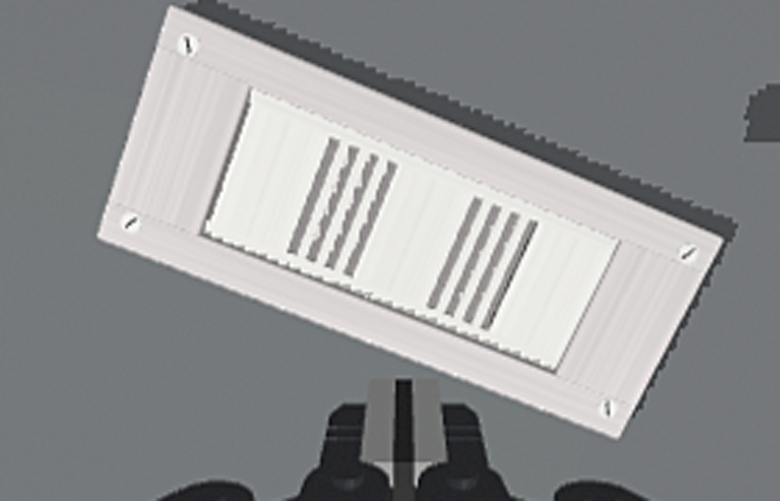

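The crop shows the vent unobstructed. The window centre is near (407,233), with slot groups centred at about (342,208) and (483,264). The group midpoint sits slightly right of the window centre, which hints that open lies toward image right (world +y). Aligning with the vent at (0.494,-0.238), axis 77.2°.

```bash
python3 -m handwheel '[[0,0,0.02,0,0,6],[0,0,0.04,0,0,12],[0.002,0,0.06,0,0,18],[0.004,0.002,0.08,0,0,22.3],[0.004,0.002,0.1,0,0,22.3],[0.004,0.002,0.12,0,0,22.3],[0.004,0.002,0.14,0,0,22.3],[0.004,0.002,0.15,0,0,22.3],[0.004,0.002,0.15,0,0,22.3],[0.004,0.002,0.15,0,0,22.3]]'; python3 d.py .494 -.238 .016 167.2; python3 -m handwheel '[[0,0,0,0,0,0],[0,0,0,0,0,0]]'; python3 d.py .494 -.238 .016 167.2
```

```text
time_s: 16.43
eef_pos: [0.4956, -0.2377, 0.0412]
tool_rot: [-0.0, 0.109, 0.994, 0.0]
force: [-0.4, 0.0, 0.8]
grip_width: -0.002
grasp_force: 0.0
[ 0.0015 -0.0006  0.0252] [ 0.01 -0.05  0.26] [-0.59  0.4  -0.33  0.85 -0.   -0.37] [-0.4  0.   0.8]
time_s: 16.6
eef_pos: [0.4967, -0.2389, 0.0426]
tool_rot: [0.001, 0.11, 0.994, -0.001]
force: [-0.1, -0.1, 1.1]
grip_width: 0.001
grasp_force: 0.0
[0.0029 0.0003 0.0266] [-0.06  0.14  0.22] [-0.59  0.4  -0.32  0.85 -0.   -0.37] [-0.1 -0.1  1.1]
```

```bash
python3 -m handwheel '[[0.001,0,0.01,0,0,0],[0.002,0,0.018,0,0,0.2],[0.002,0,0.023,0,0,0.2],[0.002,0,0.0255,0,0,0.2],[0.002,0,0.0255,0,0,0.2],[0.002,0,0.0255,0,0,0.2]]'; for i in 1; do python3 -m handwheel '[[0,0,0.0003,0,0,0],[0,0,0.0006,0,0,0],[0,0,0.0006,0,0,0]]'|grep -E 'pos|force:'; python3 -m handwheel '[[0,0,0.0003,0,0,0],[0,0,0.0006,0,0,0],[0,0,0.0006,0,0,0]]'|grep -E 'pos|force:'; done
```

```text
time_s: 17.1
eef_pos: [0.4935, -0.2379, 0.0153]
tool_rot: [-0.0, 0.112, 0.994, 0.0]
force: [0.3, 0.2, -0.4]
grip_width: -0.002
grasp_force: 0.0
eef_pos: [0.4939, -0.2381, 0.0153]
force: [0.2, 0.6, 0.3]
grasp_force: 0.0
eef_pos: [0.4937, -0.2379, 0.0145]
force: [0.5, -0.2, -0.7]
grasp_force: 0.0
```

```bash
python3 -m handwheel '[[0,0,0.0003,0,0,0],[0,0,0.0003,0,0,0]]'|grep -E 'pos|force: \['; python3 -m handwheel '[[0,0,0.0003,0,0,0],[0,0,0.0003,0,0,0]]'|grep -E 'pos|force: \['; python3 -m handwheel '[[0,0,0.0003,0,0,0],[0,0,0.0003,0,0,0]]'|grep -E 'pos|force: \['
```

```text
eef_pos: [0.4937, -0.2379, 0.0141]
force: [0.1, 0.6, -0.8]
eef_pos: [0.4937, -0.2379, 0.0138]
force: [0.0, 1.1, -0.7]
eef_pos: [0.4937, -0.2379, 0.0135]
force: [0.3, -0.4, -0.1]
```

```bash
python3 -m handwheel '[[0,0,0.0003,0,0,0],[0,0,0.0003,0,0,0]]'|grep -E 'pos|force: \['
```

```text
eef_pos: [0.4937, -0.2379, 0.0132]
force: [-0.2, 1.0, -0.2]
```

```bash
cat > ok.py <<'E'
# exit 1 once the vertical force reaches the limit; prints the reading
import sys
from cell import telemetry
s=telemetry.state(); print(s['eef_pos'].round(4),s['force'].round(1)); sys.exit(s['force'][2]>float(sys.argv[1]))
E
python3 -m handwheel '[[0,0,0.0003,0,0,0],[0,0,0.0003,0,0,0]]'>o && python3 ok.py 2.5 && python3 -m handwheel '[[0,0,0.0003,0,0,0],[0,0,0.0003,0,0,0]]'>o && python3 ok.py 2.5 && python3 -m handwheel '[[0,0,0.0003,0,0,0],[0,0,0.0003,0,0,0]]'>o && python3 ok.py 2.5 && python3 -m handwheel '[[0,0,0.0003,0,0,0],[0,0,0.0003,0,0,0]]'>o && python3 ok.py 2.5 && python3 -m handwheel '[[0,0,0.0003,0,0,0],[0,0,0.0003,0,0,0]]'>o && python3 ok.py 2.5 && python3 -m handwheel '[[0,0,0.0003,0,0,0],[0,0,0.0003,0,0,0]]'>o && python3 ok.py 2.5 && python3 -m handwheel '[[0,0,0.0003,0,0,0],[0,0,0.0003,0,0,0]]'>o && python3 ok.py 2.5 && python3 -m handwheel '[[0,0,0.0003,0,0,0],[0,0,0.0003,0,0,0]]'>o && python3 ok.py 2.5 && python3 -m handwheel '[[0,0,0.0003,0,0,0],[0,0,0.0003,0,0,0]]'>o && python3 ok.py 2.5 && python3 -m handwheel '[[0,0,0.0003,0,0,0],[0,0,0.0003,0,0,0]]'>o && python3 ok.py 2.5
```

```text
[ 0.4937 -0.2379  0.0129] [ 0.5 -0.4 -0.4]False
```

```bash
sed -i "s/sys.exit(\(.*\))$/sys.exit(int(\1))/" ok.py
python3 -m handwheel '[[0,0,0.0003,0,0,0],[0,0,0.0003,0,0,0]]'>o && python3 ok.py 2.5 && python3 -m handwheel '[[0,0,0.0003,0,0,0],[0,0,0.0003,0,0,0]]'>o && python3 ok.py 2.5 && python3 -m handwheel '[[0,0,0.0003,0,0,0],[0,0,0.0003,0,0,0]]'>o && python3 ok.py 2.5 && python3 -m handwheel '[[0,0,0.0003,0,0,0],[0,0,0.0003,0,0,0]]'>o && python3 ok.py 2.5 && python3 -m handwheel '[[0,0,0.0003,0,0,0],[0,0,0.0003,0,0,0]]'>o && python3 ok.py 2.5 && python3 -m handwheel '[[0,0,0.0003,0,0,0],[0,0,0.0003,0,0,0]]'>o && python3 ok.py 2.5 && python3 -m handwheel '[[0,0,0.0003,0,0,0],[0,0,0.0003,0,0,0]]'>o && python3 ok.py 2.5 && python3 -m handwheel '[[0,0,0.0003,0,0,0],[0,0,0.0003,0,0,0]]'>o && python3 ok.py 2.5 && python3 -m handwheel '[[0,0,0.0003,0,0,0],[0,0,0.0003,0,0,0]]'>o && python3 ok.py 2.5 && python3 -m handwheel '[[0,0,0.0003,0,0,0],[0,0,0.0003,0,0,0]]'>o && python3 ok.py 2.5
```

```text
[ 0.4936 -0.2379  0.0126] [0.7 1.  0.8]
[ 0.4937 -0.2379  0.0123] [-0.7 -0.   0. ]
[ 0.4937 -0.2379  0.012 ] [-0.2 -0.9 -0.1]
[ 0.4937 -0.238   0.0118] [ 0.1 -0.3  0.9]
[ 0.4937 -0.2379  0.0116] [-0.3  0.6  2.9]
```

```bash
python3 -m handwheel '[[0,0,0.0003,0,0,0],[0,0,0.0003,0,0,0]]'>o && python3 ok.py 6.5 && python3 -m handwheel '[[0,0,0.0003,0,0,0],[0,0,0.0003,0,0,0]]'>o && python3 ok.py 6.5 && python3 -m handwheel '[[0,0,0.0002,0,0,0],[0,0,0.0002,0,0,0]]'>o && python3 ok.py 6.5 && python3 -m handwheel '[[0,0,0.0002,0,0,0],[0,0,0.0002,0,0,0]]'>o && python3 ok.py 6.5; python3 -m handwheel '[[0,0,0,0,0,0]]'>o ; python3 ok.py 6.5
```

```text
[ 0.4937 -0.238   0.0114] [-1.2  1.1  4.9]
[ 0.4938 -0.238   0.0113] [-1.8  1.3  6.7]
[ 0.4937 -0.238   0.0112] [-1.3  2.1  6.2]
```

```bash
python3 -m handwheel '[[0,0,0.0002,0,0,0],[0,0,0.0004,0,0,0],[0,0,0.0004,0,0,0]]'>o ; python3 ok.py 10.5 && python3 -m handwheel '[[0,0.001,0,0,0,0],[0,0.002,0,0,0,0],[0,0.002,0,0,0,0]]'>o ; python3 ok.py 10.5 && python3 -m handwheel '[[0,0.001,0,0,0,0],[0,0.002,0,0,0,0],[0,0.002,0,0,0,0]]'>o ; python3 ok.py 10.5
```

```text
[ 0.4938 -0.238   0.0111] [-2.3  0.9  7.6]
[ 0.4942 -0.2374  0.0112] [-3.4 -3.2  6.3]
[ 0.4952 -0.2357  0.0113] [-1.8 -2.4  5.7]
```

```bash
python3 -m handwheel '[[0,0,0.0003,0,0,0],[0,0,0.0006,0,0,0],[0,0,0.0006,0,0,0]]'>o ; python3 ok.py 11 && python3 -m handwheel '[[0,0.001,0.0001,0,0,0],[0,0.002,0.0001,0,0,0],[0,0.002,0.0001,0,0,0]]'>o ; python3 ok.py 11 && python3 -m handwheel '[[0,0.001,0.0001,0,0,0],[0,0.002,0.0001,0,0,0],[0,0.002,0.0001,0,0,0]]'>o ; python3 ok.py 11
```

```text
[ 0.4952 -0.2357  0.011 ] [-2.7 -2.1  8.6]
[ 0.4956 -0.234   0.011 ] [-2.6 -3.7  8.3]
[ 0.496  -0.2321  0.0109] [-4.  -3.4  8.4]
```

```bash
python3 -m handwheel '[[0,0.0,0.0001,0,0,0],[0,0.001,0.0002,0,0,0],[0,0.002,0.0002,0,0,0]]'>o ; python3 ok.py 11 && python3 -m handwheel '[[0,0.001,0.0001,0,0,0],[0,0.002,0.0001,0,0,0],[0,0.003,0.0001,0,0,0]]'>o ; python3 ok.py 11 && python3 -m handwheel '[[0,0.001,0.0001,0,0,0],[0,0.002,0.0001,0,0,0],[0,0.003,0.0001,0,0,0]]'>o ; python3 ok.py 11
python3 - <<'E'
from h import *
s=telemetry.state(); p=cams.get_image('wrist'); save(p,'w5.png'); q=cams.get_image('scene'); save(q,'s5.png')
im=cv2.imread('pics/w5.png'); cv2.imwrite('pics/w5c.png',cv2.resize(im,(780,585),interpolation=cv2.INTER_CUBIC))
E
```

```text
[ 0.4965 -0.2304  0.0108] [-4.2 -4.8 10.1]
[ 0.4971 -0.2274  0.0107] [-3.7 -3.4  9.7]
[ 0.4978 -0.2245  0.0107] [-3.8 -3.6 10.5]
```

View pics/w5c.png

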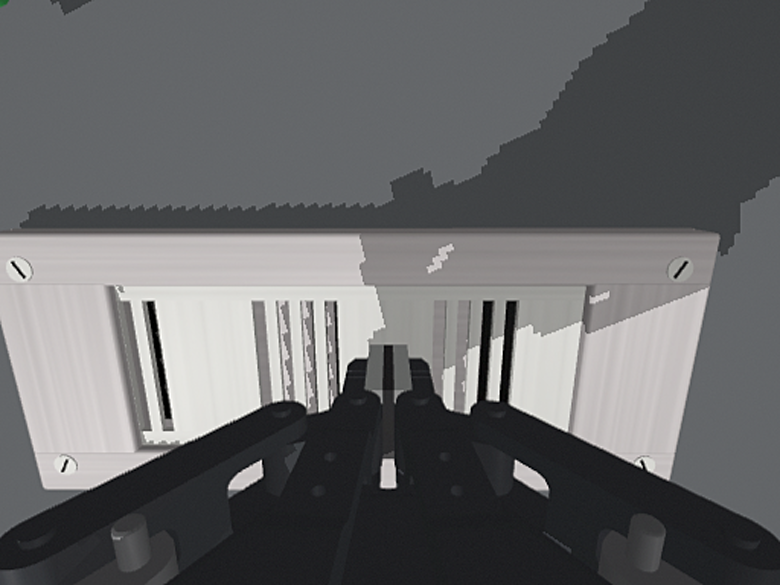

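The plate is moving: a new slot has appeared at left (155,350), and the groups sit at columns ~295 and ~478 on either side of the finger at 388. Keep dragging toward +y.

```bash
python3 -m handwheel '[[0,0.001,0,0,0,0],[0,0.002,0,0,0,0],[0,0.003,0,0,0,0]]'>o ; python3 ok.py 11 && python3 -m handwheel '[[0,0.001,0,0,0,0],[0,0.002,0,0,0,0],[0,0.003,0,0,0,0]]'>o ; python3 ok.py 11 && python3 -m handwheel '[[0,0.001,0,0,0,0],[0,0.002,0,0,0,0],[0,0.003,0,0,0,0]]'>o ; python3 ok.py 11
```

```text
[ 0.4985 -0.2216  0.0107] [-2.9 -5.2 11. ]
[ 0.4985 -0.2216  0.0107] [-2.9 -5.2 11. ]
[ 0.4985 -0.2216  0.0107] [-2.9 -5.2 11. ]
```

```bash
python3 -m handwheel '[[0,0.0005,-0.0002,0,0,0],[0,0.0015,-0.0002,0,0,0],[0,0.003,-0.0002,0,0,0]]'>o ; python3 ok.py 10.8 && python3 -m handwheel '[[0,0.001,0,0,0,0],[0,0.002,0,0,0,0],[0,0.003,0,0,0,0]]'>o && python3 ok.py 10.8 && python3 -m handwheel '[[0,0.001,0,0,0,0],[0,0.002,0,0,0,0],[0,0.003,0,0,0,0]]'>o && python3 ok.py 10.8
```

```text
[ 0.4991 -0.2187  0.0108] [-2.9 -3.8  9.1]
[ 0.4998 -0.2156  0.0108] [-4.5 -4.2  9.5]
[ 0.5004 -0.2127  0.0107] [-3.5 -4.   9.7]
```

```bash
python3 -m handwheel '[[0,0.001,0,0,0,0],[0,0.002,0,0,0,0],[0,0.003,0,0,0,0]]'>o && python3 ok.py 10.8 && python3 -m handwheel '[[0,0.001,0,0,0,0],[0,0.002,0,0,0,0],[0,0.003,0,0,0,0]]'>o && python3 ok.py 10.8 && python3 -m handwheel '[[0,0.001,0,0,0,0],[0,0.002,0,0,0,0]]'>o && python3 ok.py 10.8
```

```text
[ 0.5011 -0.2098  0.0107] [-3.5 -3.1  9.8]
[ 0.5018 -0.2068  0.0107] [-3.  -4.4  8.5]
[ 0.5022 -0.205   0.0107] [-2.6 -5.4  8.6]
```

```bash
python3 -m handwheel '[[0,0.001,0.0001,0,0,0],[0,0.002,0.0001,0,0,0],[0,0.002,0.0001,0,0,0]]'>o && python3 ok.py 10.8 && python3 -m handwheel '[[0,0.001,0,0,0,0],[0,0.002,0,0,0,0],[0,0.002,0,0,0,0]]'>o && python3 ok.py 10.8 && python3 -m handwheel '[[0,0.001,0,0,0,0],[0,0.002,0,0,0,0],[0,0.002,0,0,0,0]]'>o && python3 ok.py 10.8
```

```text
[ 0.5032 -0.2033  0.0108] [-2.5 -5.4  9. ]
[ 0.5039 -0.2014  0.0108] [-2.  -4.6  8.7]
[ 0.5045 -0.1994  0.0108] [-1.7 -4.9  8. ]
```

```bash
python3 -m handwheel '[[0,0,-0.002,0,0,0],[0,0,-0.01,0,0,0],[0,0,-0.03,0,0,0],[0,0,-0.06,0,0,0],[0,0,-0.1,0,0,0],[0,0,-0.13,0,0,0],[0,0,-0.13,0,0,0],[0,0,-0.13,0,0,0]]'
python3 - <<'E'
from h import *
s=telemetry.state(); p=cams.get_image('wrist'); save(p,'w6.png')
# rectify: vent frame, 4 px/mm, plane z=.0115, centre .494,-.238, u along vent y
u,v=np.meshgrid(np.arange(-95,95,.25),np.arange(-50,50,.25)); a=np.radians(77.2)
ey=np.array([np.cos(a),np.sin(a)]); ex=np.array([np.sin(a),-np.cos(a)])
def rect(p,s,f):
    X=np.stack([.494+(u*ey[0]+v*ex[0])/1e3,-.238+(u*ey[1]+v*ex[1])/1e3,np.full_like(u,.0115)],-1)
    R,c=TR(p,s); Y=(X-c)@R; Y=Y@p['K'].T; m=(Y[...,:2]/Y[...,2:]).astype(np.float32)
    return cv2.remap(p['img'],m[...,0],m[...,1],cv2.INTER_LINEAR)
r=rect(p,s,0); cv2.imwrite('pics/r6.png',cv2.cvtColor(r,cv2.COLOR_RGB2BGR))
E
```

```text
time_s: 25.12
eef_pos: [0.5043, -0.1974, 0.1416]
tool_rot: [0.002, 0.111, 0.994, -0.001]
force: [0.9, 1.0, -0.4]
grip_width: -0.002
grasp_force: 0.0
```

View pics/r6.png

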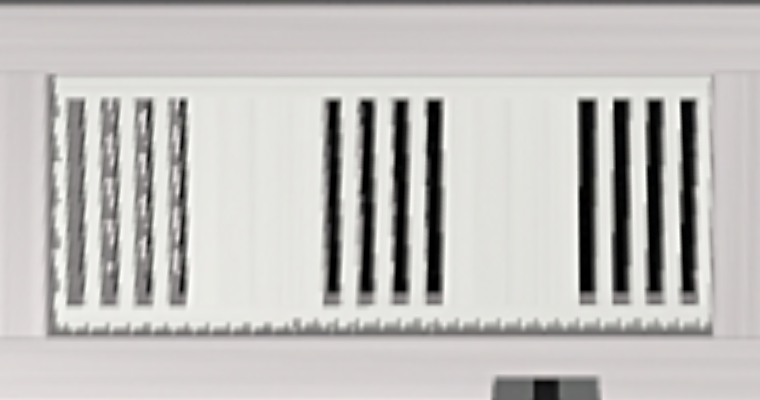

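In the rectified view the centre group sits at column 383, against the window centre at 381. The slots show fully dark, so the plate has travelled about 32 mm and is open. A quick brush check, then I'll hand in.

Run:
```python
from h import *
p=cams.get_image('top'); C=cloud(p)
hsv=cv2.cvtColor(p['img'],cv2.COLOR_RGB2HSV)
b=(abs(C[...,0]-.566)<.14)&(abs(C[...,1]-.215)<.09)
m=b&(C[...,2]>.035)&(C[...,2]<.06); r=cv2.minAreaRect(C[m][:,:2].astype(np.float32)); print(r,np.percentile(C[m][:,2],[5,50,95]))
d=np.hypot(r[0][0]-.566,r[0][1]-.215); print(d)
if d<.02: print(job.sign_off())
```

```text
((0.5649809837341309, 0.2122344821691513), (0.18389767408370972, 0.050363197922706604), 9.792681694030762) [0.03892523 0.04439853 0.049065  ]
0.002947284007836338
the job is handed in; nothing more can be done
None
```

I handed the job in at about 25 s of the 64 s allowed: the brush lies bristles down in the tray, about 3 mm off centre, and the vent plate is open at about 32 mm by the camera. The force on the vent read at most about 12.5 N at the moments I sampled it, and nothing else on the shelf was touched as far as I could tell. No verdict came back.

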